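# Show the grinding ball over the light plate

### The job

One of the three black sample holders has the loose steel ball in its pocket; the other two contain other small things. Pick up the holder with the ball by its upright grip block, carry it close to level, the ball staying in its pocket, and hold it level and still about 10 cm above the light plate, the ball over the plate's middle. Finish while still holding it there; leave the other holders and their contents, the tube rack, bottle and tip box where they stand.

Things in the scene. Friction and masses are not known exactly. Their poses are not given: they have to be found in the camera images.
- holder1_grip (a point): Centre (half-way up) of the upright grip block, 30 (x) x 16 (y) x 55 mm high, of one of three identical loose black sample holders, 0.12 kg. It stands on a base plate 130 (x) x 70 (y) x 5 mm; this point is 32.5 mm above the plate's underside, the block's top 60 mm. x points along the plate to the pocket, whose axis is 70 mm away along +x; z up. The first holder; any may have the ball.
- holder2_grip (a point): Centre (half-way up) of the upright grip block, 30 (x) x 16 (y) x 55 mm high, of one of three identical loose black sample holders, 0.12 kg. It stands on a base plate 130 (x) x 70 (y) x 5 mm; this point is 32.5 mm above the plate's underside, the block's top 60 mm. x points along the plate to the pocket, whose axis is 70 mm away along +x; z up. The second holder; any may have the ball.
- holder3_grip (a point): Centre (half-way up) of the upright grip block, 30 (x) x 16 (y) x 55 mm high, of one of three identical loose black sample holders, 0.12 kg. It stands on a base plate 130 (x) x 70 (y) x 5 mm; this point is 32.5 mm above the plate's underside, the block's top 60 mm. x points along the plate to the pocket, whose axis is 70 mm away along +x; z up. The third holder; any may have the ball.
- holder1_pocket (a point): On the axis of the first holder's pocket, 15 mm above its floor (the ball's centre when in the middle), 20 mm above the holder's underside. The pocket is round, flat-floored, 46 mm inside diameter; its rim, 4 mm wide, stands only 4 mm above the plate. Axes as at the grip block.
- holder2_pocket (a point): On the axis of the second holder's pocket, 15 mm above its floor (the ball's centre when in the middle), 20 mm above the holder's underside. The pocket is round, flat-floored, 46 mm inside diameter; its rim, 4 mm wide, stands only 4 mm above the plate. Axes as at the grip block.
- holder3_pocket (a point): On the axis of the third holder's pocket, 15 mm above its floor (the ball's centre when in the middle), 20 mm above the holder's underside. The pocket is round, flat-floored, 46 mm inside diameter; its rim, 4 mm wide, stands only 4 mm above the plate. Axes as at the grip block.
- ball_center (a point): Centre of the polished steel grinding ball, 30 mm diameter, about 0.11 kg; it lies loose in the pocket of one of the holders (which one differs from start to start) and can roll about 8 mm any way inside it.
- vial_center (a point): Centre of a small white capped vial: a cylinder 14 mm diameter, 34 mm long, lying on its side loose in the pocket of another holder. Leave it.
- cap_center (a point): Centre of a white plastic screw cap: a flat disc 36 mm diameter, 12 mm high, lying loose in the pocket of the remaining holder. Leave it.
- plate_top (a point): Middle of the top face of the light plate, a flat black box 150 x 150 x 20 mm, fixed to the bench, with a white square 122 mm window on top; this point is 20 mm above the bench. x, y along its edges, z up.
- rack_center (a point): Middle of the blue rack of capped tubes, 60 (x) x 138 (y) x 108 mm high, about 0.6 kg, loose, 53.5 mm above its foot. Bystander.
- bottle_center (a point): Middle of the amber glass bottle with a blue cap, 60 mm diameter, 130 mm high, loose. Bystander.
- tip_box_center (a point): Middle of the grey tip box with clear lid, 80 (x) x 120 (y) x 50 mm high, loose. Bystander.

How it is judged (in metres and radians):
On the way:
1. the holder with the ball is lifted off the bench by the fingers, the ball in its pocket (((distance between ball_center and holder1_pocket below 0.02 m and height (world z) of holder1_grip above 0.055 m and contact force between holder1 and the fingers above 1 N) or (distance between ball_center and holder2_pocket below 0.02 m and height (world z) of holder2_grip above 0.055 m and contact force between holder2 and the fingers above 1 N) or (distance between ball_center and holder3_pocket below 0.02 m and height (world z) of holder3_grip above 0.055 m and contact force between holder3 and the fingers above 1 N))), for 0.2 s.
At the end, for the whole second after the job is handed in: The fingers hold the holder with the ball: ball in its pocket and within 35 mm (horizontally) of the plate middle, holder level within 0.12 rad, its underside 50 to 140 mm above the plate top, slower than 30 mm/s; the other two holders within 30 mm of where they stood (((distance between ball_center and holder1_pocket below 0.02 m and contact force between holder1 and the fingers above 1 N and angle between holder1_grip's own z axis and vertical below 0.12 rad and horizontal distance between ball_center and plate_top below 0.035 m and z of holder1_grip in the frame of plate_top between 0.0825 and 0.1725 m and linear speed of holder1 below 0.03 m/s and distance of each of holder2_grip, holder3_grip from where it was at the start of the episode below 0.03 m) or (distance between ball_center and holder2_pocket below 0.02 m and contact force between holder2 and the fingers above 1 N and angle between holder2_grip's own z axis and vertical below 0.12 rad and horizontal distance between ball_center and plate_top below 0.035 m and z of holder2_grip in the frame of plate_top between 0.0825 and 0.1725 m and linear speed of holder2 below 0.03 m/s and distance of each of holder1_grip, holder3_grip from where it was at the start of the episode below 0.03 m) or (distance between ball_center and holder3_pocket below 0.02 m and contact force between holder3 and the fingers above 1 N and angle between holder3_grip's own z axis and vertical below 0.12 rad and horizontal distance between ball_center and plate_top below 0.035 m and z of holder3_grip in the frame of plate_top between 0.0825 and 0.1725 m and linear speed of holder3 below 0.03 m/s and distance of each of holder1_grip, holder2_grip from where it was at the start of the episode below 0.03 m))); the arm keeps its last pose, push and grip.
It fails at once if a holder is tipped more than 0.35 rad (20 degrees) (angle between any of holder1_grip, holder2_grip, holder3_grip's own z axis and vertical above 0.35 rad).
It fails at once if the ball leaves the pocket (not (distance between ball_center and holder1_pocket below 0.02 m or distance between ball_center and holder2_pocket below 0.02 m or distance between ball_center and holder3_pocket below 0.02 m)).
It fails at once if the vial or the screw cap is moved more than 30 mm (distance of any of vial_center, cap_center from where it was at the start of the episode above 0.03 m).
It fails at once if the tube rack, bottle or tip box is moved more than 30 mm (distance of any of rack_center, bottle_center, tip_box_center from where it was at the start of the episode above 0.03 m).
It also fails if it takes over 51 s, if anything falls off the work surface, if the arm or the gripper's body presses on something with over 40 N, if the wrist force passes 120 N, or if a joint passes its speed limit or range.

### The arm

A 6-joint arm with a two-finger parallel gripper is mounted at the origin on the work surface. World frame = base frame: x ahead of the robot, y to its left, z up, the work surface at z = 0. Lengths are in mm, angles in rad, forces in N, time in s.
With the tool pointing down it reaches from about 225 to 725 mm from the base axis. Payload 3.1 kg.
Tool frame: the origin (TCP) lies between the finger pads; the fingertips stand 22 mm ahead of it and the grasp point (between the pads) lies 3 mm ahead of it; z points along the fingers, y is the direction in which the jaws open and shut (so a half turn about z gives the same grasp; the last joint's range is limited). The gripper opens to 85 mm and grips with 20 to 120 N. Pads are 22 mm wide; open, the fingers measure 114 mm over their backs; the gripper's body (76 mm by 85 mm) begins 54 mm behind the grasp point. The pads swing forward as they close: fully open they stand 13 mm farther back than shut.
Start: joints at [1.179, 0.048, 0.099, 1.622, 0, 1.443], TCP at [136.902, 506.829, 253.312] pointing down, gripper open.
Joint ranges: [-2.91, 2.91], [-0.99, 1.94], [-1.21, 1.42], [-2.12, 2.29], [-1.49, 1.47], [-3.14, 3.14]. Speed limits (rad/s): [2.79, 2.79, 3.14, 3.14, 3.14, 3.14].

### API

Orientations are given as a unit quaternion [x, y, z, w].
In Python, from plant import manip gives the robot as it stands.
- The arm moves only by the tool servo_tool, never from a script. Its argument "moves" is one flat list of numbers, 7 for each row, row after row: the shift along the tool's x, y, z in m, then the turn, a rotation vector about the tool's x, y, z in rad, then the gripper command: -1 is shut, 1 is fully open, values between are in proportion. A call has 1 to 12 rows; each row is the pose to reach, as a shift and turn from the pose measured when the call began, along the tool's axes at that moment; what a row does not reach only later rows make up. A row lasts 1/12 s, in which the tool goes at most 41.7 mm and 7.16 degrees, less where a joint would pass 70% of its speed; a pose out of reach is approached as far as the arm can. A call with a gripper value outside its range is refused whole. The fingers move at their own pace and stop on an object; the grip force is fixed at half the most. Time passes only in rows, so rows that repeat a pose let the fingers close. It gives the time, the measured TCP pose, the force and the opening at its end, in the units of the state.
- manip.get_state(): the state, without advancing time (a new reading comes with each control period).
- manip.read_camera(name): name is "side" or "top"; returns (picture, depth): 400x640x3 uint8, red, green, blue; 400x640 float32, mm along the optical axis (not along the pixel's ray), 0 where there is no reading.
- manip.calibration(name): a dict with "fx", "fy", "cx", "cy" (pixels), "xyz" and "rotation" of the camera in the world. Camera axes: x right, y down, z forward; pixel columns grow to the right and rows downward; lengths in mm; the calibration is good to about 2 mm. A picture is of the moment at which its call begins. calibration takes no time and is no camera call.
- manip.close_job(): hands the job in, once; it reports no verdict.
The state is a dict: "time": time; "q": joint angles; "qd": joint speeds; "tau": joint torques, N m; "position": TCP position; "orientation": TCP orientation; "ft_force": force on the tool from outside, world axes, zero at the start; "moment": the same for the moment, N m; "grip_width": finger opening in mm.
Only numpy, scipy, OpenCV 4.12 (cv2) and the standard library are available. Lean on these libraries where they do the work, as an engineer would, in place of code of your own. Each camera call takes 0.05 s, during which the arm holds its last target.

## Working session

There is one attempt and no reset: what is moved stays moved. The work goes in short steps, Python scripts to look and compute and a tool call to move; the robot and the scene stay as the last step left them, time stands still between calls to the robot, and variables do not carry over. Pictures are saved under pics/ and viewed, and the job is handed in when it is done.

Besides the shell and the picture viewer there is one more tool, called after "Emit:" by a JSON object that holds its "op" and its "data". servo_tool: Moves the arm, as the interface text tells. Its arguments: {"type":"object","properties":{"moves":{"type":"array","items":{"type":"number"}}},"required":["moves"]}

```bash
ls; mkdir -p pics; python3 - <<'E'
from plant import manip
import cv2,numpy as np
for n in("top","side"):
    im,d=manip.read_camera(n); cv2.imwrite(f"pics/{n}0.png",im[:,:,::-1]); np.save(f"pics/{n}0d.npy",d); np.save(f"pics/{n}0.npy",im)
    print(n,manip.calibration(n))
print(manip.get_state())
E
```

```text
pics
top {'fx': 485.16898758567396, 'fy': 485.16898758567396, 'cx': 317.8625074545931, 'cy': 200.51191931442156, 'xyz': array([ 514.87175126,   -6.59855422, 1363.18778455]), 'rotation': array([ 0.71715455, -0.69581017,  0.03030879, -0.02487852])}
side {'fx': 389.4723824578809, 'fy': 389.4723824578809, 'cx': 315.6988093058584, 'cy': 198.8156123479706, 'xyz': array([ 551.62600915, -699.51060932,  568.69702368]), 'rotation': array([ 0.89172731, -0.04395918,  0.01625003, -0.45013991])}
{'time': 0.1, 'q': array([1.17918408e+00, 4.86958762e-02, 9.77256668e-02, 1.62199035e+00,
       2.20204413e-06, 1.44299886e+00]), 'qd': array([-0.00087384, -0.0010754 ,  0.00323212,  0.00070911, -0.00018841,
       -0.00108014]), 'tau': array([ 2.16501241e-03, -3.39851725e+01,  3.20936322e+01,  1.58231630e-02,
       -7.38953850e-05, -9.54579434e-06]), 'position': array([136.71576302, 506.35816695, 252.20971512]), 'orientation': array([ 1.31525123e-01,  9.91312247e-01, -1.04554418e-03, -2.78946099e-04]), 'ft_force': array([ 0.99778682, -0.44962391, -0.55019416]), 'moment': array([-0.00507917,  0.00526715, -0.0045831 ]), 'grip_width': 85.25085467577767}
```

View pics/top0.png

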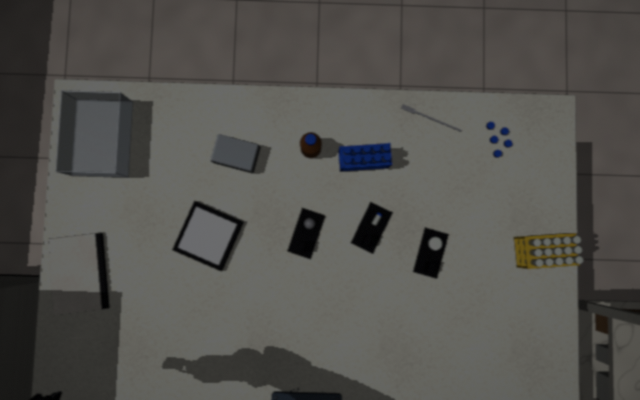

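View pics/side0.png

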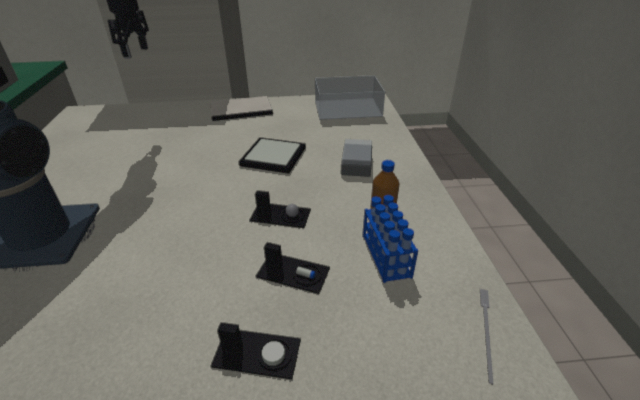

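The top view shows the ball holder at about (307,232), nearest the plate, which is at (208,236). The vial and cap holders are at (372,228) and (431,253). Next I'll measure in enlarged crops.

```bash
cat > h.py <<'E'
import numpy as np,cv2
from scipy.spatial.transform import Rotation as R
from plant import manip
def cam(n):
    c=manip.calibration(n); return c,R.from_quat(c['rotation']).as_matrix()
def ray(n,u,v,z):
    c,M=cam(n); d=M@np.array([(u-c['cx'])/c['fx'],(v-c['cy'])/c['fy'],1]); p=np.array(c['xyz']); return p+d*(z-p[2])/d[2]
def dep(n,u,v,D):
    c,M=cam(n); return M@np.array([(u-c['cx'])/c['fx'],(v-c['cy'])/c['fy'],1])*D+c['xyz']
def proj(n,P):
    c,M=cam(n); q=M.T@(np.array(P)-c['xyz']); return q[0]/q[2]*c['fx']+c['cx'],q[1]/q[2]*c['fy']+c['cy']
E
python3 - <<'E'
from h import *
t=cv2.imread('pics/top0.png'); s=cv2.imread('pics/side0.png')
def enh(a): return np.clip(a.astype(float)*1.0,0,255)
c=cv2.resize(t[195:275,165:335],None,fx=4.7,fy=4.7,interpolation=cv2.INTER_CUBIC)
c=(255*(c/255.)**.5).astype('uint8'); cv2.imwrite('pics/tc.png',c)
c=cv2.resize(s[180:235,240:320],None,fx=8,fy=8,interpolation=cv2.INTER_CUBIC)
c=(255*(c/255.)**.5).astype('uint8'); cv2.imwrite('pics/sc.png',c)
d=np.load('pics/top0d.npy')
g=cv2.cvtColor(t,cv2.COLOR_BGR2GRAY)
# plate & holder via dark masks
for nm,(u0,v0,u1,v1),z in(("plate",(165,192,255,280),20),("ball",(280,200,333,268),5)):
    m=(g[v0:v1,u0:u1]<55).astype('uint8')
    cs,_=cv2.findContours(m,cv2.RETR_EXTERNAL,cv2.CHAIN_APPROX_NONE); k=max(cs,key=cv2.contourArea)+[u0,v0]
    P=np.array([ray("top",*q[0],z)[:2] for q in k],np.float32); r=cv2.minAreaRect(P); print(nm,r,cv2.boxPoints(r).round().tolist())
print(ray("top",320,300,0),dep("top",320,300,d[300,320]))
# height map for ball holder
w=np.array([[dep("top",u,v,d[v,u])[2] for u in range(285,330)] for v in range(205,262)])
for v in range(0,57,2): print(205+v,' '.join('%3d'%x for x in w[v,::2]))
E
```

```text
plate ((514.3547973632812, 282.5384826660156), (154.9750213623047, 150.63064575195312), 68.33853149414062) [[416.0, 238.0], [556.0, 183.0], [613.0, 327.0], [473.0, 382.0]]
ball ((528.894775390625, 12.840595245361328), (73.19456481933594, 128.68841552734375), 73.4522705078125) [[457.0, -4.0], [580.0, -41.0], [601.0, 30.0], [478.0, 66.0]]
[345.1341538  -29.67272032   0.        ] [344.95540152 -29.69701994  -1.435586  ]
205  -1   3   2  -2   3   0   0  -5   3  -3  -1   2  -8   1   0  -1  -2  -1  -6   2  -3   1  -5
207   0   1   0   1  -2   0  -3  -2   0   0   7   4   0   1   3  -4   4   1   0   0   0   0   0
209  -4   1   1   1  -6   4  -3   5   1   5   4   3  -1   1  -1   1   0   0   0  -1   1   0   0
211   0  -2  -6   1  -4   3   1   0   6   1   2   3   6   6   5   0   0   0   4  -1  -5   0   0
213  -4  -7   0   1   4   2   3  -2   4   5   2  -1   9  -2   7   5   1   7   3   3   6  -4  -1
215   0  -7  -5  -2   4   2   0   7   5  14   2   3   4 1363   7  10   2   5   4   2   0  -2   2
217   5   0   2   0   0   1   0   4   4   9   1   5   7   2   4   8   5   3   5   2   2   1   0
219  -
[... 1405 characters left out ...]
  -5  -1   0   2  -3  -1  -5
249   0   1   5   3   2   7  58  59  60  16   3   3   4   6   8  -2   1  -5   3  -2  -2   0  -2
251  -4   4   1   5   0   0  57  56  56   6   6   1   4   7  -1  -1  -1   0  -2   0   4   1   0
253   0  -1  -1  -4   5   7   6   6   8   7   2   1   6   8   3  -1   1  -1  -3   0   1   1   0
255   0   0   0   0   0   0   5   0   4   3   1   5   6   8  -1   1   0   0   7  -4   4  -4  -2
257  -1  -3   0  -5   2   2  -4   2   5  -2   3   6   4  -2   0   0   1  -3   7   2   4   0  -3
259   1   3   0  -5   0   1   1  -1  -6  -1  -3   4  -1   2   0   2  -1   0   0   0  -4  -2  -3
261   0  -2  -5   2  -3  -5   3   1  -2   1   0  -2   0   4   0   0   6   0   2  -2  -4   0   0
```

View pics/tc.png

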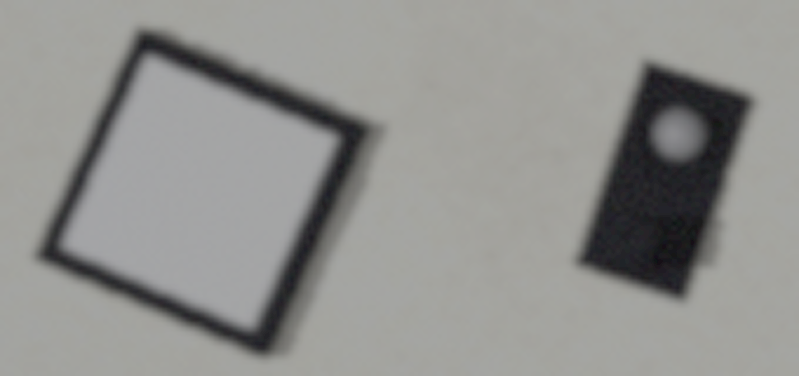

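View pics/sc.png

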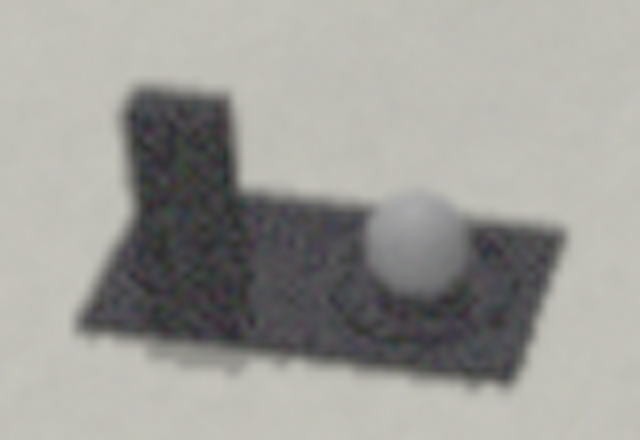

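The crops confirm it: the ball sits in the upper pocket of the holder at about (309,223) in the top view, and the grip block is near its lower-left end at about (301,247). Next I'll fit their positions precisely.

```bash
python3 - <<'E'
from h import *
t=cv2.imread('pics/top0.png');g=cv2.cvtColor(t,cv2.COLOR_BGR2GRAY);d=np.load('pics/top0d.npy')
m=(g[192:280,165:255]<75).astype('uint8')
cs,_=cv2.findContours((1-m)*(g[192:280,165:255]>0).astype('uint8'),cv2.RETR_CCOMP,cv2.CHAIN_APPROX_NONE)
for k in cs:
    if 1500<cv2.contourArea(k)<4000:
        P=np.array([ray("top",*(q[0]+[165,192]),20)[:2] for q in k],np.float32);print("window",cv2.minAreaRect(P))
P=[];Q=[];B=[]
for v in range(205,262):
  for u in range(285,330):
    p=dep("top",u,v,d[v,u])
    if 48<p[2]<75: P.append(ray("top",u,v,60)[:2])
    elif 20<p[2]<45: B.append(ray("top",u,v,20)[:2])
    if g[v,u]<55 and p[2]<45 or 20<p[2]<45: Q.append(ray("top",u,v,5)[:2])
print("block",len(P),np.mean(P,0),cv2.minAreaRect(np.array(P,np.float32)))
print("ball",len(B),np.mean(B,0),cv2.minEnclosingCircle(np.array(B,np.float32)))
c=np.array([528.9,12.8]);a=np.deg2rad(-16.5);x=np.array([np.cos(a),np.sin(a)])
for nm,M in(("block",P),("ball",B)):
    e=np.mean(M,0)-c;print(nm,e@x,e@[-x[1],x[0]])
# ball sanity in side cam; block top
print(proj("side",[*np.mean(B,0),20]),proj("side",[*np.mean(P,0),60]))
for nm,(u,v) in dict(rack=(365,157),bottle=(311,143),tip=(237,153),hv=(372,228),hc=(431,253)).items(): print(nm,ray("top",u,v,60).round())
s=manip.get_state();print(R.from_quat(s['orientation']).as_matrix().round(3))
E
```

```text
Traceback (most recent call last):
  File "h.py", line 7, in ray
    c,M=cam(n); d=M@np.array([(u-c['cx'])/c['fx'],(v-c['cy'])/c['fy'],1]); p=np.array(c['xyz']); return p+d*(z-p[2])/d[2]
        ~~~^^^
  File "h.py", line 5, in cam
    c=manip.calibration(n); return c,R.from_quat(c['rotation']).as_matrix()
ValueError: time passes only in moves, steps and waits
```

```bash
sed -i 's/^def cam/import functools\n@functools.cache\ndef cam/' h.py; cat > m.py <<'E'
from h import *
t=cv2.imread('pics/top0.png');g=cv2.cvtColor(t,cv2.COLOR_BGR2GRAY);d=np.load('pics/top0d.npy')
m=(g[192:280,165:255]<75).astype('uint8')
cs,_=cv2.findContours(1-m,cv2.RETR_CCOMP,cv2.CHAIN_APPROX_NONE)
for k in cs:
    if 1500<cv2.contourArea(k)<4000:
        P=np.array([ray("top",*(q[0]+[165,192]),20)[:2] for q in k],np.float32);print("window",cv2.minAreaRect(P))
P=[];Q=[];B=[]
for v in range(205,262):
  for u in range(285,330):
    p=dep("top",u,v,d[v,u])
    if 48<p[2]<75: P.append(ray("top",u,v,60)[:2])
    elif 20<p[2]<45: B.append(ray("top",u,v,20)[:2])
print("block",len(P),np.mean(P,0),cv2.minAreaRect(np.array(P,np.float32)))
print("ball",len(B),np.mean(B,0),cv2.minEnclosingCircle(np.array(B,np.float32)))
c=np.array([528.9,12.8]);a=np.deg2rad(-16.5);x=np.array([np.cos(a),np.sin(a)])
for nm,M in(("block",P),("ball",B)):
    e=np.mean(M,0)-c;print(nm,e@x,e@[-x[1],x[0]])
print(proj("side",[*np.mean(B,0),20]),proj("side",[*np.mean(P,0),60]))
for nm,(u,v) in dict(rack=(365,157),bottle=(311,143),tip=(237,153),hv=(372,228),hc=(431,253)).items(): print(nm,ray("top",u,v,60).round())
s=manip.get_state();print(R.from_quat(s['orientation']).as_matrix().round(3))
E
python3 m.py
```

```text
window ((514.627197265625, 287.48797607421875), (120.70110321044922, 120.7157974243164), 68.44661712646484)
window ((514.201171875, 280.65966796875), (166.71624755859375, 158.87193298339844), 68.46314239501953)
block 66 [491.44645967  28.00821281] ((491.46685791015625, 27.867019653320312), (15.228541374206543, 28.60828399658203), 73.36498260498047)
ball 94 [556.00498618   8.08839389] ((537.9111328125, 13.907190322875977), 34.15836715698242)
block -40.23055941112363 3.9445544083709665
ball 27.326964094075514 3.1806510703493913
(np.float64(291.43666160249546), np.float64(208.79544559188722)) (np.float64(261.6842670958175), np.float64(191.33250418051392))
rack [ 739. -140.   60.]
bottle [773.   8.  60.]
tip [739. 208.  60.]
hv [ 547. -163.   60.]
hc [ 485. -322.   60.]
[[-0.965  0.261 -0.001]
 [ 0.261  0.965 -0.002]
 [ 0.    -0.002 -1.   ]]
```

Measurements, all matching the stated sizes: block at (491.5, 28.0), ball at about (556, 8), holder heading −16.7°, window middle at (514.6, 287.5). The tool's yaw is within 2° of what the grasp needs. I'll go above the block.

Emit:
{"op": "servo_tool", "data": {"moves": [-0.467,-0.369,0.05,0,0,0.028,1,-0.467,-0.369,0.05,0,0,0.028,1,-0.467,-0.369,0.05,0,0,0.028,1,-0.467,-0.369,0.05,0,0,0.028,1,-0.467,-0.369,0.05,0,0,0.028,1,-0.467,-0.369,0.05,0,0,0.028,1,-0.467,-0.369,0.05,0,0,0.028,1,-0.467,-0.369,0.05,0,0,0.028,1,-0.467,-0.369,0.05,0,0,0.028,1,-0.467,-0.369,0.05,0,0,0.028,1,-0.467,-0.369,0.05,0,0,0.028,1,-0.467,-0.369,0.05,0,0,0.028,1]}}

```text
time: 1.1
position: [433.9, 104.5, 210.6]
orientation: [0.146, 0.989, -0.001, -0.0]
ft_force: [1.0, 0.8, 0.7]
grip_width: 85.3
```

```bash
cat > go.py <<'E'
import sys
from h import *
# usage: x y z heading_of_tool_x(deg)
x,y,z,hd=map(float,sys.argv[1:5])
s=manip.get_state();M=R.from_quat(s['orientation']);a=np.deg2rad(hd)
T=R.from_matrix(np.array([[np.cos(a),np.sin(a),0],[np.sin(a),-np.cos(a),0],[0,0,-1]]))
print('t',s['time'],'pos',s['position'].round(1),'q',s['q'].round(2),'w',s['grip_width'],'F',s['ft_force'].round(1))
print('shift m',(M.inv().apply(np.array([x,y,z])-s['position'])/1000).round(4),'turn',(M.inv()*T).as_rotvec().round(4))
E
python3 go.py 491.5 28 110 163.3
```

```text
t 1.1 pos [433.9 104.5 210.6] q [ 0.09 -0.16 -0.19  1.55 -0.    0.38] w 85.34392822833449 F [1.  0.8 0.7]
shift m [-0.0772 -0.0564  0.1007] turn [-0.002  -0.0005 -0.0007]
```

Emit:
{"op": "servo_tool", "data": {"moves": [-0.077,-0.056,0.1,-0.002,0,0,1,-0.077,-0.056,0.1,-0.002,0,0,1,-0.077,-0.056,0.1,-0.002,0,0,1,-0.077,-0.056,0.1,-0.002,0,0,1,-0.077,-0.056,0.1,-0.002,0,0,1,-0.077,-0.056,0.1,-0.002,0,0,1,-0.077,-0.056,0.1,-0.002,0,0,1,-0.077,-0.056,0.1,-0.002,0,0,1]}}

```text
time: 1.77
position: [492.1, 29.6, 112.8]
orientation: [0.145, 0.989, 0.0, 0.001]
ft_force: [1.0, 0.0, 0.6]
grip_width: 85.3
```

```bash
python3 go.py 491.5 28 36 163.3; python3 - <<'E'
from h import *
im,_=manip.read_camera("side"); c=cv2.resize(im[130:250,200:340,::-1],None,fx=5,fy=5,interpolation=cv2.INTER_CUBIC)
cv2.imwrite('pics/s1.png',(255*(c/255.)**.5).astype('uint8'))
E
```

```text
t 1.7667 pos [492.1  29.6 112.8] q [-0.08 -0.02 -0.25  1.34  0.    0.21] w 85.32587791639583 F [1.  0.  0.6]
shift m [ 0.0003 -0.0018  0.0768] turn [0.0011 0.0024 0.0011]
```

View pics/s1.png

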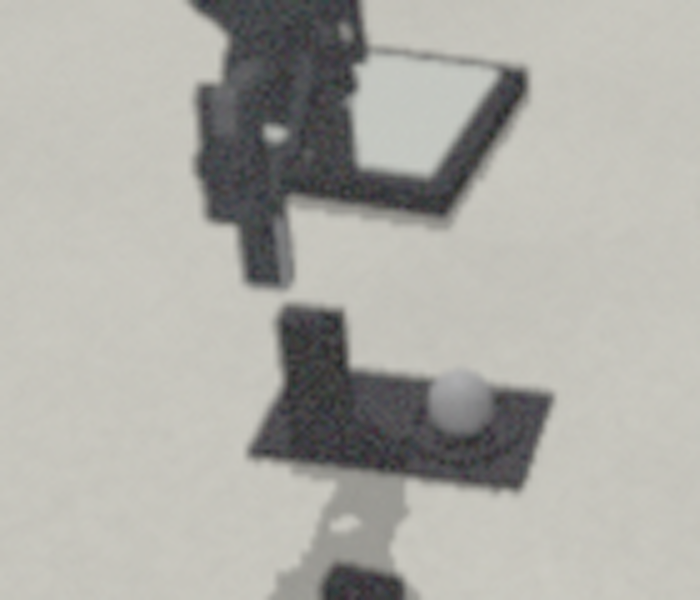

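```bash
python3 - <<'E'
from h import *
for s in(-1,1):
  for o in (42.6,50,57):
    p=np.array([492.1,29.6,103.8])+s*o*np.array([.287,.958,0]); print(s,o,p.round(),[ (round((a-b)*5)) for a,b in zip(proj("side",p),(200,130))])
print([ (round((a-b)*5)) for a,b in zip(proj("side",[491.5,28,60]),(200,130))])
E
```

```text
-1 42.6 [480. -11. 104.] [270, 277]
-1 50 [478. -18. 104.] [264, 287]
-1 57 [476. -25. 104.] [258, 296]
1 42.6 [504.  70. 104.] [330, 173]
1 50 [506.  78. 104.] [334, 165]
1 57 [508.  84. 104.] [339, 157]
[309, 307]
```

The picture agrees with the projections. The near fingertip is seen at about (265,283) against (267,282) predicted, and the block top at (312,309) against (309,307). I'll descend and close.

Emit:
{"op": "servo_tool", "data": {"moves": [0,-0.002,0.02,0,0.002,0,1,0,-0.002,0.04,0,0.002,0,1,0,-0.002,0.055,0,0.002,0,1,0,-0.002,0.068,0,0.002,0,1,0,-0.002,0.075,0,0.002,0,1,0,-0.002,0.077,0,0.002,0,1,0,-0.002,0.077,0,0.002,0,1,0,-0.002,0.077,0,0.002,0,1]}}

```text
time: 2.48
position: [492.7, 27.9, 37.0]
orientation: [0.144, 0.99, 0.0, 0.001]
ft_force: [0.3, 0.3, -0.1]
grip_width: 85.2
```

```bash
python3 go.py 491.5 28 36 163.3
```

```text
t 2.4833 pos [492.7  27.9  37. ] q [-0.08  0.03 -0.35  1.18  0.    0.21] w 85.24009339854817 F [ 0.3  0.3 -0.1]
shift m [ 0.0012 -0.0002  0.001 ] turn [0.0014 0.0028 0.0018]
```

Emit:
{"op": "servo_tool", "data": {"moves": [0.001,0,0.001,0.001,0.003,0.002,0.6,0.001,0,0.001,0.001,0.003,0.002,0.3,0.001,0,0.001,0.001,0.003,0.002,0.0,0.001,0,0.001,0.001,0.003,0.002,-0.25,0.001,0,0.001,0.001,0.003,0.002,-0.4,0.001,0,0.001,0.001,0.003,0.002,-0.48,0.001,0,0.001,0.001,0.003,0.002,-0.53,0.001,0,0.001,0.001,0.003,0.002,-0.57,0.001,0,0.001,0.001,0.003,0.002,-0.6,0.001,0,0.001,0.001,0.003,0.002,-0.63,0.001,0,0.001,0.001,0.003,0.002,-0.66,0.001,0,0.001,0.001,0.003,0.002,-0.7]}}

```text
time: 3.48
position: [491.8, 28.0, 36.2]
orientation: [0.145, 0.989, 0.0, 0.0]
ft_force: [-0.5, -1.7, 2.0]
grip_width: 15.0
```

Emit:
{"op": "servo_tool", "data": {"moves": [0,0,0,0,0,0,-0.8,0,0,0,0,0,0,-1,0,0,0,0,0,0,-1,0,0,0,0,0,0,-1,0,0,0,0,0,0,-1,0,0,0,0,0,0,-1]}}

```text
time: 3.98
position: [491.8, 28.0, 36.2]
orientation: [0.145, 0.989, 0.0, 0.0]
ft_force: [-1.1, -0.9, 2.1]
grip_width: 15.3
```

```bash
python3 go.py 491.5 28 36 163.3
```

```text
t 3.9833 pos [491.8  28.   36.2] q [-0.08  0.03 -0.35  1.18  0.    0.21] w 15.31129648561328 F [-1.1 -0.9  2.1]
shift m [ 0.0003 -0.0001  0.0002] turn [ 0.0001  0.0001 -0.0005]
```

Emit:
{"op": "servo_tool", "data": {"moves": [0,0,-0.001,0,0,0,-1,0,0,-0.002,0,0,0,-1,0,0,-0.004,0,0,0,-1,0,0,-0.007,0,0,0,-1,0,0,-0.011,0,0,0,-1,0,0,-0.015,0,0,0,-1,0,0,-0.019,0,0,0,-1,0,0,-0.023,0,0,0,-1,0,0,-0.026,0,0,0,-1,0,0,-0.028,0,0,0,-1,0,0,-0.03,0,0,0,-1,0,0,-0.03,0,0,0,-1]}}

```text
time: 4.98
position: [492.2, 27.9, 66.8]
orientation: [0.145, 0.989, 0.0, 0.0]
ft_force: [0.9, 0.7, -2.7]
grip_width: 15.5
```

```bash
python3 go.py 447.6 307.6 155 163.3; python3 - <<'E'
from h import *
im,_=manip.read_camera("side"); c=cv2.resize(im[130:250,200:340,::-1],None,fx=5,fy=5,interpolation=cv2.INTER_CUBIC)
cv2.imwrite('pics/s2.png',(255*(c/255.)**.5).astype('uint8'))
E
```

```text
t 4.9833 pos [492.2  27.9  66.8] q [-0.08  0.01 -0.32  1.25  0.    0.21] w 15.472479197863546 F [ 0.9  0.7 -2.7]
shift m [ 0.1231  0.255  -0.0883] turn [ 0.0002  0.0009 -0.0005]
```

View pics/s2.png

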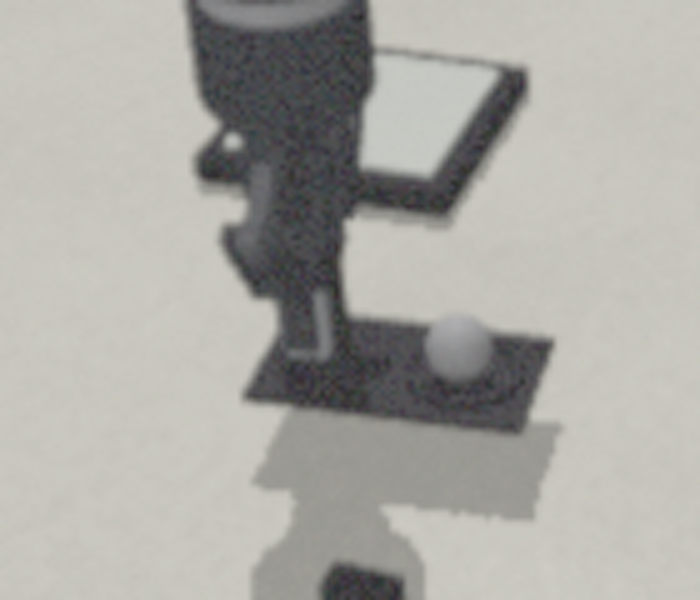

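Lifted level: the plate corners moved up uniformly by 55–58 crop px, and the ball is in its pocket at (459,348). I'll lift further.

Emit:
{"op": "servo_tool", "data": {"moves": [0,0,-0.001,0,0,0,-1,0,0,-0.004,0,0,0,-1,0,0,-0.009,0,0,0,-1,0,0,-0.016,0,0,0,-1,0,0,-0.025,0,0,0,-1,0,0,-0.035,0,0,0,-1,0,0,-0.046,0,0,0,-1,0,0,-0.057,0,0,0,-1,0,0,-0.067,0,0,0,-1,0,0,-0.076,0,0,0,-1,0,0,-0.083,0,0,0,-1,0,0,-0.087,0,0,0,-1]}}

```text
time: 6.03
position: [492.6, 27.9, 155.1]
orientation: [0.145, 0.989, 0.0, 0.001]
ft_force: [0.1, -0.6, -2.3]
grip_width: 15.7
```

Emit:
{"op": "servo_tool", "data": {"moves": [0,0,0,0,0,0,-1,0,0,0,0,0,0,-1,0,0,0,0,0,0,-1,0,0,0,0,0,0,-1]}}

```text
time: 6.37
position: [492.1, 28.0, 154.2]
orientation: [0.145, 0.989, 0.0, 0.0]
ft_force: [-0.5, -0.2, -2.4]
grip_width: 15.5
```

```bash
python3 go.py 447.6 307.6 155 163.3
```

```text
t 6.3667 pos [492.1  28.  154.2] q [-0.08 -0.04 -0.18  1.42  0.    0.21] w 15.502645876046154 F [-0.5 -0.2 -2.4]
shift m [ 0.1231  0.255  -0.0008] turn [ 0.0003  0.0009 -0.0005]
```

Emit:
{"op": "servo_tool", "data": {"moves": [0.0005,0.001,0,0,0,0,-1,0.002,0.004,0,0,0,0,-1,0.004,0.0085,0,0,0,0,-1,0.0075,0.0155,0,0,0,0,-1,0.0115,0.024,0,0,0,0,-1,0.016,0.0335,0,0,0,0,-1,0.021,0.0435,0,0,0,0,-1,0.026,0.054,0,0,0,0,-1,0.031,0.064,0,0,0,0,-1,0.035,0.0725,0,0,0,0,-1,0.0385,0.08,0,0,0,0,-1,0.041,0.085,0,0,0,0,-1]}}

```text
time: 7.37
position: [477.1, 122.4, 154.2]
orientation: [0.145, 0.989, 0.0, 0.0]
ft_force: [-0.6, 0.2, -1.8]
grip_width: 15.2
```

Emit:
{"op": "servo_tool", "data": {"moves": [0,0,0,0,0,0,-1,0,0,0,0,0,0,-1,0,0,0,0,0,0,-1]}}

```text
time: 7.62
position: [477.1, 122.2, 154.2]
orientation: [0.145, 0.989, -0.0, 0.001]
ft_force: [0.5, 0.2, -2.1]
grip_width: 15.2
```

```bash
python3 go.py 447.6 307.6 155 163.3; python3 - <<'E'
from h import *
im,_=manip.read_camera("side"); c=cv2.resize(im[80:220,190:350,::-1],None,fx=4,fy=4,interpolation=cv2.INTER_CUBIC)
cv2.imwrite('pics/s3.png',(255*(c/255.)**.5).astype('uint8'))
E
```

```text
t 7.6167 pos [477.1 122.2 154.2] q [ 0.11 -0.04 -0.18  1.42 -0.    0.41] w 15.155458026487338 F [ 0.5  0.2 -2.1]
shift m [ 0.0815  0.1691 -0.0009] turn [0.     0.0011 0.0004]
```

View pics/s3.png

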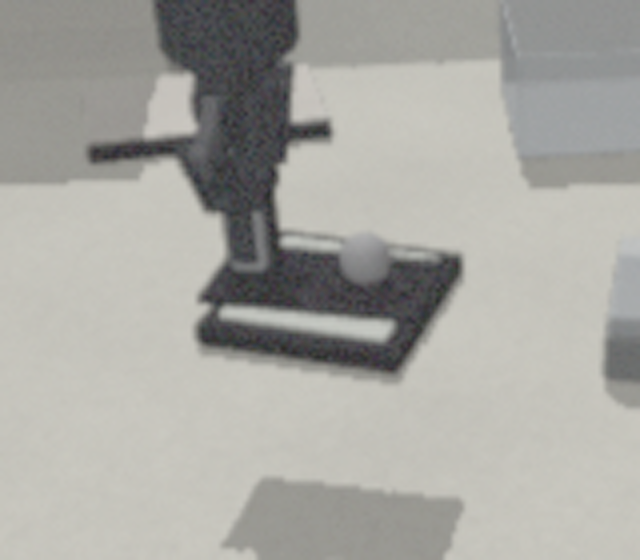

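The ball is still in its pocket at (365,258) in the crop, and the holder is level. Two more moves of the same kind will bring it over the plate.

Emit:
{"op": "servo_tool", "data": {"moves": [0.0005,0.001,0,0,0,0,-1,0.002,0.004,0,0,0,0,-1,0.004,0.0085,0,0,0,0,-1,0.0075,0.0155,0,0,0,0,-1,0.0115,0.024,0,0,0,0,-1,0.016,0.0335,0,0,0,0,-1,0.021,0.0435,0,0,0,0,-1,0.026,0.054,0,0,0,0,-1,0.031,0.064,0,0,0,0,-1,0.035,0.0725,0,0,0,0,-1,0.0385,0.08,0,0,0,0,-1,0.041,0.085,0,0,0,0,-1]}}

```text
time: 8.67
position: [462.0, 216.6, 154.1]
orientation: [0.145, 0.989, 0.0, 0.0]
ft_force: [0.2, -0.3, -1.4]
grip_width: 15.2
```

Emit:
{"op": "servo_tool", "data": {"moves": [0,0,0,0,0,0,-1,0,0,0,0,0,0,-1,0,0,0,0,0,0,-1]}}

```text
time: 8.92
position: [462.1, 216.3, 154.1]
orientation: [0.145, 0.989, -0.0, 0.001]
ft_force: [0.1, -0.4, -2.8]
grip_width: 15.3
```

Emit:
{"op": "servo_tool", "data": {"moves": [0.0005,0.001,0,0,0,0,-1,0.002,0.004,0,0,0,0,-1,0.004,0.0085,0,0,0,0,-1,0.0075,0.0155,0,0,0,0,-1,0.0115,0.024,0,0,0,0,-1,0.016,0.0335,0,0,0,0,-1,0.021,0.0435,0,0,0,0,-1,0.026,0.054,0,0,0,0,-1,0.031,0.064,0,0,0,0,-1,0.035,0.0725,0,0,0,0,-1,0.0385,0.08,0,0,0,0,-1,0.041,0.085,0,0,0,0,-1]}}

```text
time: 9.92
position: [446.9, 310.8, 153.9]
orientation: [0.144, 0.99, -0.0, 0.0]
ft_force: [0.5, -0.4, -1.8]
grip_width: 15.3
```

Emit:
{"op": "servo_tool", "data": {"moves": [0,0,0,0,0,0,-1,0,0,0,0,0,0,-1,0,0,0,0,0,0,-1,0,0,0,0,0,0,-1,0,0,0,0,0,0,-1,0,0,0,0,0,0,-1]}}

```text
time: 10.42
position: [447.0, 310.4, 154.0]
orientation: [0.145, 0.989, -0.0, 0.0]
ft_force: [-1.0, 0.4, -1.9]
grip_width: 15.5
```

```bash
python3 go.py 447.6 307.6 155 163.3; python3 - <<'E'
from h import *
im,_=manip.read_camera("side"); c=cv2.resize(im[80:220,190:350,::-1],None,fx=4,fy=4,interpolation=cv2.INTER_CUBIC)
cv2.imwrite('pics/s4.png',(255*(c/255.)**.5).astype('uint8'))
im,d=manip.read_camera("top"); np.save('pics/t4d.npy',d);cv2.imwrite('pics/t4f.png',im[:,:,::-1]); c=cv2.resize(im[180:300,150:350,::-1],None,fx=4,fy=4,interpolation=cv2.INTER_CUBIC)
cv2.imwrite('pics/t4.png',(255*(c/255.)**.5).astype('uint8'))
E
```

```text
t 10.4167 pos [447.  310.4 154. ] q [ 0.48  0.1  -0.05  1.43 -0.    0.77] w 15.521149646382264 F [-1.   0.4 -1.9]
shift m [-0.0014 -0.0025 -0.001 ] turn [-0.0002  0.001   0.0013]
```

View pics/s4.png

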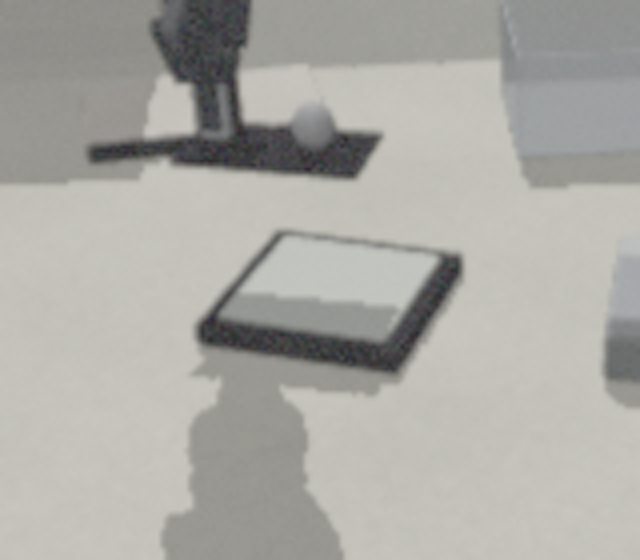

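View pics/t4.png

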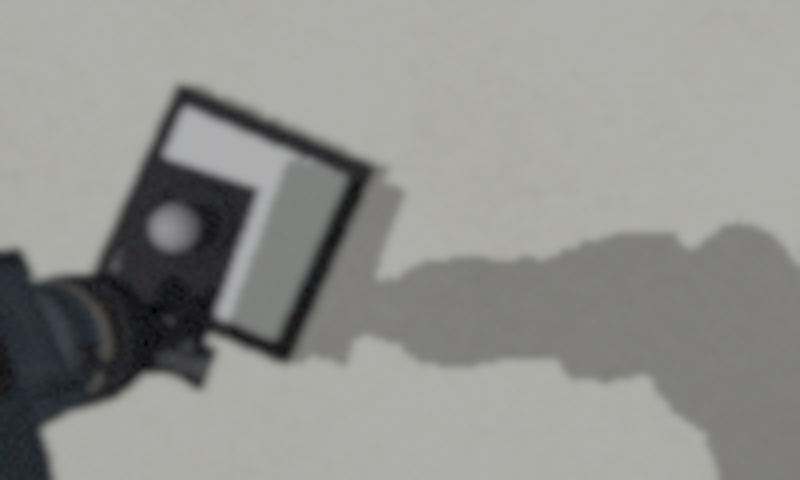

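```bash
python3 - <<'E'
from h import *
d=np.load('pics/t4d.npy')
print(ray("top",193.1,236.1,138),d[234:239,191:196].mean(),dep("top",193,236,np.median(d[234:239,191:196])))
s=ray("side",267.8,111.4,138);print(s)
# plate tilt: fit points on holder top
P=[dep("top",u,v,d[v,u]) for v in range(210,265) for u in range(170,220)]
P=np.array([p for p in P if 110<p[2]<133]); print(len(P))
for _ in range(4):
    A=np.c_[P[:,:2]-P[:,:2].mean(0),np.ones(len(P))];k=np.linalg.lstsq(A,P[:,2],rcond=None)[0];r=P[:,2]-A@k;P=P[abs(r)<8]
print(len(P),k, "underside above plate ~",k[2]-5-20)
E
```

```text
[511.60448503 296.12718728 138.        ] 1157.7106 [511.87928273 293.19149436 150.93493039]
[510.29726752 287.84977967 138.        ]
893
890 [ 2.61141868e-03 -1.93727792e-03  1.23309824e+02] underside above plate ~ 98.30982408823057
```

```bash
python3 - <<'E'
from h import *
s=manip.get_state();print(s['time'],s['position'].round(1),s['qd'].round(3),s['grip_width'])
print(manip.close_job())
E
```

```text
10.5167 [447.  310.5 154. ] [ 0.003  0.001  0.002  0.001 -0.001  0.001] 15.221071534959387
the job is handed in; nothing more can be done
None
```

I picked up the holder with the ball (the one nearest the light plate) by its grip block and carried it over the plate in slow, eased moves. I handed the job in at 10.5 s with the arm still holding it there; no verdict was reported.

**Last checks before handing in:**
- **Ball:** It was in its pocket in both final pictures. The two cameras put it at about (511.6, 296) and (510, 288) mm, against a plate middle of (514.6, 287.5). The 8 mm difference between the cameras is unresolved, but either value is within 9 mm of the middle (limit 35 mm).
- **Level and height:** The depth fit shows the holder level within about 0.2°. Its underside is about 98 mm above the plate top.
- **Hold:** The fingers were at 15.2 mm on the block and the arm was at rest.
- **Other items:** I kept clear of the other holders, rack, bottle and tip box, but I did not measure their positions again at the end.

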